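# Seat the movement plate, then crack the sealed wheel canister and hold its lid just off

## Task

Start the next clock movement: lower the holed brass plate over the two locating pins of the steel fixture until it rests flush on all four pillars, and only then let go of it. Next pull the plug lid of the round wheel canister up until it breaks free of its tight rubber seal, without snatching it high into the air, and finish holding it still and level over the mouth with its rim about 2 cm above the canister's rim, so that air gets in but no dust falls on the wheels. Leave the plate seated and everything else on the bench where it stands; the job ends with the lid in your grip, touching nothing else.

Things in the scene. Friction and masses are not known exactly. Their poses are not given: they have to be found in the camera images.
- plate: loose brass movement plate, 84 (its x) x 60 (its y) x 4 mm, 0.11 to 0.18 kg, lying flat on the rest block at the start. Origin at the centre of its underside, z up. Two round 9 mm locating holes at (+32, +20) and (-32, -20) mm; windows nearer its middle. Grip it across its 60 mm width at the middle of its long sides: rest and fixture leave room for fingers there
- hole_a (a point): centre of the plate's locating hole at (+32, +20) mm, at the underside; axes as the plate
- hole_b (a point): centre of the plate's locating hole at (-32, -20) mm, at the underside; axes as the plate
- rest: fixed beech block with two felt strips on top, 76 (its x) x 34 (its y) x 30 mm, on which the plate waits; origin under its centre. The plate overhangs it by about 13 mm along both long sides
- fixture: fixed fixture: dark steel base 130 (its x) x 96 (its y) x 14 mm with four steel pillars, 14 mm thick, at (+-32, +-20) mm, tops 44 mm above the bench. Origin under the centre of the base, z up. The pillars at (+32, +20) and (-32, -20) mm carry locating pins; the plate fits either way round (half a turn), its x along the fixture's x. Between the pillars there is room for fingers down to the base
- seat (a point): centre of the fixture at the height of the pillar tops (44 mm), where the plate's origin comes to lie; axes as the fixture
- pin_a (a point): axis of the locating pin at (+32, +20) mm, at the pillar top; the pin is 7 mm thick, straight for 8 mm above the pillar top, then a half-round nose to 11.5 mm
- pin_b (a point): axis of the locating pin at (-32, -20) mm, at the pillar top; same shape as pin_a
- canister: fixed (screwed down) round aluminium canister, 124 mm across, rim 74 mm above the bench, three small lugs at its foot; origin under its centre
- rim (a point): centre of the canister's mouth at the height of its rim (74 mm)
- lid: the canister's loose plug lid, 0.3 kg: a disc 128 mm across, 6 mm thick, lying on the rim, a plug 98 to 107 mm across reaching 13 mm down inside the rubber seal, and a knob on top. Origin on its axis at the disc's underside, at rim height when shut; z up. The seal grips the plug's lip: it takes some 12 to 20 N upward at the knob, peaking 4 mm up, gone by 9 mm; then only its weight is left
- knob (a point): centre of the knob's round dark wooden head, 32 mm across, 18 mm tall, 31 mm above the lid's origin (105 mm above the bench when shut), on a 14 mm stem; its head begins 16 mm above the lid's disc
- couple: bystander: carved wooden dancing couple on a round base, 60 mm across, 97 mm tall; origin under its base
- spring_housing: bystander: nickel tension spring housing, a flat drum 43 mm across and 31 mm tall with its arbor; origin under its centre
- oiler: bystander: small brown glass oil bottle with a black cap and needle, 28 mm across, 72 mm tall; origin under its centre
- pliers: bystander: steel flat-nose pliers lying flat, about 156 mm long, 54 mm wide, 13 mm thick; origin near the middle, x along the jaws
- shingles: bystander: set of wooden roof shingles on a backing strip, 80 x 66 x 13 mm, lying flat; origin under its centre
- loose_bob: bystander: leaf-shaped wooden pendulum bob lying flat, about 60 x 65 x 5 mm with a wire rod; origin under its centre
- bird: bystander: carved cuckoo on a small foot, about 60 mm long, 45 mm tall; origin under its foot

How it is judged:
On the way, in this order (a step that is already met when the one before it is completed fails the run):
1. the plate is lowered over both pins and down on its pillars while the fingers still hold it (((horizontal distance between hole_a and pin_a below 0.0025 m and horizontal distance between hole_b and pin_b below 0.0025 m) or (horizontal distance between hole_a and pin_b below 0.0025 m and horizontal distance between hole_b and pin_a below 0.0025 m)) and z of plate in the frame of seat between -0.002 and 0.003 m and angle between plate's own z axis and vertical below 0.05 rad and contact force between the fingers and plate above 1 N), for 0.1 s.
2. the plate is let go and rests flush (((horizontal distance between hole_a and pin_a below 0.0025 m and horizontal distance between hole_b and pin_b below 0.0025 m) or (horizontal distance between hole_a and pin_b below 0.0025 m and horizontal distance between hole_b and pin_a below 0.0025 m)) and z of plate in the frame of seat between -0.002 and 0.0015 m and angle between plate's own z axis and vertical below 0.03 rad and contact force between each of the arm, the fingers and plate below 0.05 N), for 0.3 s.
3. the lid is pulled out of its seal by the fingers (z of lid in the frame of rim above 0.009 m and contact force between the fingers and lid above 1 N), for 0.1 s.
At the end, for the whole second after the job is handed in: The plate lies flush on the four pillars (1.5 mm, 0.03 rad), holes on the pins (2.5 mm), untouched by the robot; the lid is held by the fingers alone, still, level within 0.15 rad, its disc 12 to 32 mm above the rim and its centre within 20 mm of the mouth's axis (all of step 2 and z of lid in the frame of rim between 0.012 and 0.032 m and horizontal distance between lid and rim below 0.02 m and angle between lid's own z axis and vertical below 0.15 rad and linear speed of lid below 0.02 m/s and contact force between the fingers and lid above 1 N and contact force between each of couple, spring_housing, oiler, pliers, shingles, loose_bob, bird, plate, canister and lid below 0.05 N); the arm keeps its last pose, push and grip.
It fails at once if the lid is snatched up high (more than 70 mm above the rim) (z of lid in the frame of rim above 0.07 m).
It fails at once if the lid is opened before the plate is seated (z of lid in the frame of rim above 0.006 m and not (((horizontal distance between hole_a and pin_a below 0.0025 m and horizontal distance between hole_b and pin_b below 0.0025 m) or (horizontal distance between hole_a and pin_b below 0.0025 m and horizontal distance between hole_b and pin_a below 0.0025 m)) and z of plate in the frame of seat between -0.002 and 0.0015 m and angle between plate's own z axis and vertical below 0.03 rad)).
It fails at once if a bystander is pushed more than 25 mm or tipped over (distance of any of couple, spring_housing, oiler, pliers, shingles, loose_bob, bird from where it was at the start of the episode above 0.025 m or angle between any of couple, spring_housing, oiler, pliers, shingles, loose_bob, bird's own z axis and vertical above 0.5 rad).
It also fails if it takes over 69 s, if anything falls off the work surface, if the arm or the gripper's body presses on something with over 40 N, if the wrist force passes 120 N, or if a joint passes its speed limit or range.

## Robot

A 6-joint arm with a two-finger parallel gripper is mounted at the origin on the work surface. World frame = base frame: x ahead of the robot, y to its left, z up, the work surface at z = 0. Lengths are in m, angles in rad, forces in N, time in s.
With the tool pointing down it reaches from about 0.275 to 0.825 m from the base axis. Payload 4.9 kg.
Tool frame: the origin (TCP) lies at the very end of the fingers, on their centre line; the grasp point (between the pads) lies 19 mm behind it (manip.grip_point_offset is the z of the grasp point in the tool frame, in m); z points along the fingers, y is the line along which they close (so a half turn about z gives the same grasp; the last joint's range is limited). The gripper opens to 85 mm and grips with 20 to 120 N. Pads are 22 mm wide; open, the fingers measure 114 mm over their backs; the gripper's body (76 mm by 85 mm) begins 54 mm behind the grasp point. The pads swing forward as they close: fully open they stand 13 mm farther back than shut.
Start: joints at [1.139, 0.326, -0.193, 1.052, 0, 1.437], TCP at [0.161, 0.526, 0.193] pointing down, gripper open.
Joint ranges: [-2.65, 2.65], [-0.97, 1.79], [-1.3, 1.35], [-1.93, 2.1], [-1.47, 1.37], [-3.14, 3.14]. Speed limits (rad/s): [2.57, 2.57, 3.14, 3.14, 3.14, 3.14].

## Interface

Orientations are given as a unit quaternion [x, y, z, w].
In Python, from plant import manip gives the robot as it stands.
- The arm moves only by the shell command python3 -m crank 'ROWS' [FORCE]. ROWS is JSON, a list of rows, each an object with "travel": the shift along the tool's x, y, z in cm, a list of three; "yaw": the turn about the tool's z in rad; "grip": the finger opening in cm, from 0 to 8.54. In form: [{"travel": [x, y, z], "yaw": yaw, "grip": grip}, ...]. A call has 1 to 10 rows; each row shifts and turns the commanded pose from where the row before left it, along the tool's axes as they then stand; what a row does not reach is not made up. A row lasts 1/8 s, in which the tool goes at most 62.5 mm and 10.7 degrees, less where a joint would pass 70% of its speed; a pose out of reach is approached as far as the arm can. A call is refused whole if a number of a shift passes 6.25 or a number of a turn 0.188, either way. A call with a gripper value outside its range is refused whole. The fingers move at their own pace and stop on an object; FORCE is the grip in N (left out, the last holds). Time passes only in rows, so rows that do not move let the fingers close. It gives the time, the measured TCP pose, the force, the opening and the grip force at its end, in the units of the state.
- manip.sense(): the state, without advancing time (a new reading comes with each control period).
- manip.read_camera(name): name is "side" or "top"; returns the picture (420x560x3 uint8, red, green, blue); there is no depth.
- manip.camera_params(name): a dict with "camera_matrix" (3x3 intrinsics, pixels), "R" (3x3) and "t" (3): a world point X has camera coordinates R X + t. Camera axes: x right, y down, z forward; pixel columns grow to the right and rows downward; lengths in m; the calibration is good to about 2 mm. A picture is of the moment at which its call begins. camera_params takes no time and is no camera call.
- manip.close_job(): hands the job in; it is judged then, once.
The state is a dict: "t": time; "qpos": joint angles; "dq": joint speeds; "tau": joint torques, N m; "tcp_pos": TCP position; "orientation": TCP orientation; "force": force on the tool from outside, world axes, zero at the start; "wrist_torque": the same for the moment, N m; "finger_gap": opening from 0.0 (shut) to 1.0 (fully open); "gripper_force": force on a finger pad.
Only numpy, scipy, OpenCV 4.12 (cv2) and the standard library are available. Lean on these libraries where they do the work, as an engineer would, in place of code of your own. Each camera call takes 0.05 s, during which the arm holds its last target. There are 200 camera calls.

## Working session

There is one attempt and no reset: what is moved stays moved. The work goes in short steps, Python scripts to look and compute and a shell command to move; the robot and the scene stay as the last step left them, time stands still between calls to the robot, and variables do not carry over. Pictures are saved under pics/ and viewed, at most 11 in all, crops included, and the job is handed in when it is done.

```bash
mkdir -p pics; ls
python3 - <<'E'
from plant import manip
import cv2,numpy as np
s=manip.sense();print({k:np.round(v,3).tolist() for k,v in s.items()}, manip.grip_point_offset)
for n in("top","side"):
    im=manip.read_camera(n);cv2.imwrite(f"pics/{n}0.png",im[:,:,::-1])
    p=manip.camera_params(n);print(n,{k:np.round(v,4).tolist() for k,v in p.items()}, -np.array(p["R"]).T@p["t"])
E
```

```text
pics
{'t': 0.0, 'qpos': [1.139, 0.327, -0.194, 1.052, 0.0, 1.437], 'dq': [-0.001, -0.0, 0.003, -0.002, 0.001, -0.001], 'tau': [0.001, -44.34, 26.244, 0.015, 0.0, -0.0], 'tcp_pos': [0.161, 0.525, 0.192], 'orientation': [0.148, 0.989, -0.001, -0.0], 'force': [0.302, -0.37, 0.414], 'wrist_torque': [-0.05, -0.051, 0.022], 'gripper_force': 0.0, 'finger_gap': 0.999} -0.0187
top {'camera_matrix': [[420.0655, 0.0, 282.859], [0.0, 420.0655, 218.6257], [0.0, 0.0, 1.0]], 'R': [[0.0077, -0.9999, -0.0111], [-0.9845, -0.0056, -0.1755], [0.1754, 0.0122, -0.9844]], 't': [0.0102, 0.5772, 1.0294]} [3.87631641e-01 8.81662772e-04 1.11479898e+00]
side {'camera_matrix': [[399.5924, 0.0, 273.0881], [0.0, 399.5924, 206.9467], [0.0, 0.0, 1.0]], 'R': [[0.985, -0.1711, -0.0232], [-0.1132, -0.5386, -0.8349], [0.1303, 0.825, -0.5499]], 't': [-0.568, 0.1129, 1.161]} [ 0.42092149 -0.99422154  0.7195272 ]
```

View pics/top0.png

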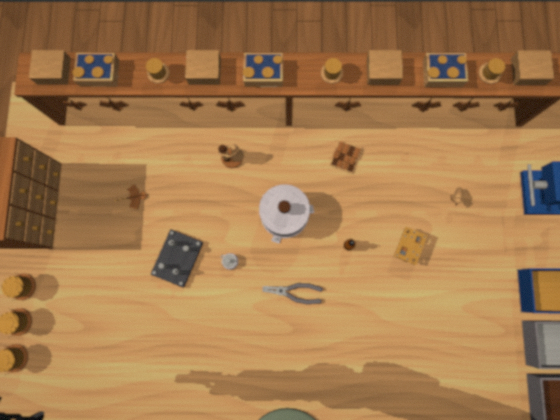

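View pics/side0.png

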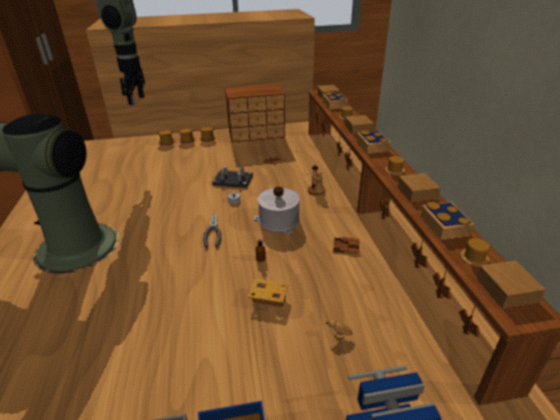

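The top view shows the plate at about (412,245), the fixture at (177,258), the canister at (285,210) and the knob at (285,206). In the side view they are at (268,292), (232,178), (279,210) and (279,191). I'll zoom in on the plate and the fixture.

```bash
cat > h.py <<'E'
import numpy as np,cv2
from plant import manip
def cast(n,uv,z):
    p=manip.camera_params(n);R=np.array(p["R"]);c=-R.T@np.array(p["t"])
    d=np.linalg.solve(p["camera_matrix"],np.vstack([np.array(uv,float).reshape(-1,2).T,np.ones(np.size(uv)//2)]))
    d=(R.T@d).T
    return (c+d*((z-c[2])/d[:,2])[:,None])[:,:2]
def proj(n,X):
    p=manip.camera_params(n);q=(np.array(X,float).reshape(-1,3)@np.array(p["R"]).T+p["t"])@np.array(p["camera_matrix"]).T
    return q[:,:2]/q[:,2:]
def crop(im,c,w,h,k): 
    x,y=int(c[0]-w/2),int(c[1]-h/2);return cv2.resize(im[y:y+h,x:x+w],None,fx=k,fy=k,interpolation=cv2.INTER_CUBIC)
E
python3 - <<'E'
from h import *
t=cv2.imread("pics/top0.png");s=cv2.imread("pics/side0.png")
a=np.hstack([crop(t,(412,245),56,42,7),crop(t,(177,258),56,42,7)])
b=np.hstack([crop(s,(268,292),56,42,7),crop(s,(232,178),56,42,7)])
cv2.imwrite("pics/c0.png",np.vstack([a,b]))
for n,im,c in(("top",t,(412,245)),("side",s,(268,292))):
    x,y=c;sub=im[y-30:y+30,x-35:x+35];print(n,im[y-8,x+10],im[y+20,x-20])
for n,uv,z in(("top",(412,245),.032),("side",(268,290),.032),("top",(177,258),.014),("side",(232,180),.014),("top",(284.5,206),.114),("side",(279,189),.11)):print(n,uv,cast(n,uv,z))
E
```

```text
top [ 63 127 175] [ 93 147 198]
side [ 53 116 161] [ 59 106 156]
top (412, 245) [[ 0.51330298 -0.31947731]]
side (268, 290) [[ 0.51053906 -0.31425296]]
top (177, 258) [[0.47713817 0.29171071]]
side (232, 180) [[0.47362748 0.26807723]]
top (284.5, 206) [[0.59714648 0.00956985]]
side (279, 189) [[0.59922556 0.01217532]]
```

View pics/c0.png

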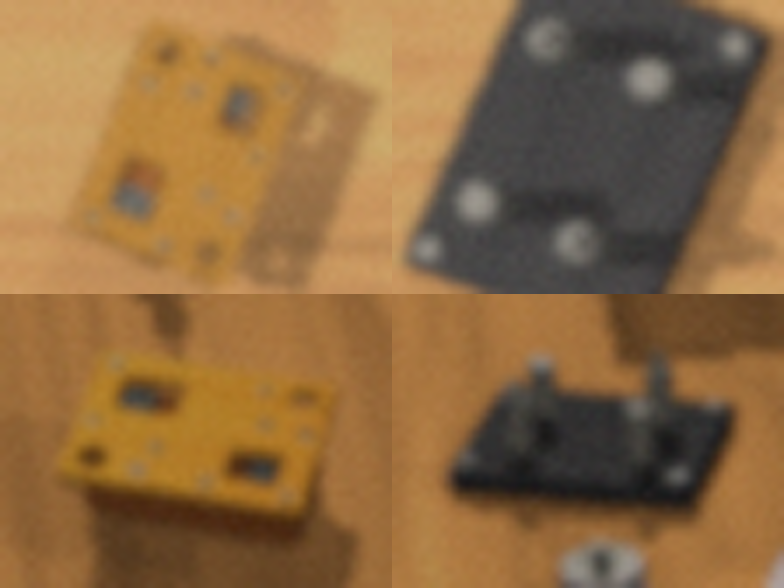

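The top crop shows the plate's holes at about (407.5,231.1) and (413.4,259.4). The plain pillar tops are near (185.3,248.2) and (161,265.6), and the pin pillars near (170.5,242.5) and (175.2,271).

```bash
cat > m.py <<'E'
from h import *
def avg(n,k=4): return np.mean([manip.read_camera(n)[:,:,::-1].astype(float) for _ in range(k)],0).astype(np.uint8)
def brass(im,c,w=90,h=70):
    x,y=c[0]-w//2,c[1]-h//2;k=6
    g=crop(im,c,w,h,k);hsv=cv2.cvtColor(g,cv2.COLOR_BGR2HSV)
    m=cv2.inRange(hsv,(12,165,110),(28,255,255))
    m=cv2.morphologyEx(m,cv2.MORPH_OPEN,np.ones((7,7)))
    cs,_=cv2.findContours(m,cv2.RETR_EXTERNAL,cv2.CHAIN_APPROX_NONE);q=max(cs,key=cv2.contourArea)
    q=cv2.convexHull(q);ap=cv2.approxPolyDP(q,.04*cv2.arcLength(q,True),True).reshape(-1,2).astype(float)
    return ap/k-.42+[x,y],cv2.contourArea(q)/k/k,m
E
python3 - <<'E'
from m import *
U=lambda c,p:np.array(c)+(np.array(p)+.5)/7-.5
t=avg("top");s=avg("side")
cv2.imwrite("pics/t1.png",t);cv2.imwrite("pics/s1.png",s)
for n,im,c in(("top",t,(412,245)),("side",s,(268,292))):
    hsv=cv2.cvtColor(im,cv2.COLOR_BGR2HSV);print(hsv[c[1]-1,c[0]+2],hsv[c[1]+18,c[0]-20],hsv[c[1]-12,c[0]+20])
    ap,A,m=brass(im,c);cv2.imwrite("pics/m_%s.png"%n,m);w=cast(n,ap,.034);print(n,A,np.round(ap,1).tolist(),np.round(w,4).tolist(),w.mean(0))
h=cast("top",[U((384,224),(167,52)),U((384,224),(208,250))],.034);d=h[1]-h[0];print("holes top",h,h.mean(0),np.linalg.norm(d),np.arctan2(d[1],d[0]))
h=cast("side",[U((240,271),(92,455-294)),U((240,271),(305,397-294))],.034);d=h[1]-h[0];print("holes side",h,h.mean(0),np.linalg.norm(d),np.arctan2(d[1],d[0]))
# pillars
k=8;g=crop(cv2.cvtColor(t,cv2.COLOR_BGR2GRAY),(177,258),56,42,k)
P=[U((149,237),(x-392,y)) for x,y in((545,40),(648,80),(478,202),(577,240))]
out=[]
for p in P:
    q=(p-[149,237]+.5)*k-.5;x,y=q.astype(int);r=34
    a=g[max(y-r,0):y+r,x-r:x+r].astype(float);w=np.clip(a-100,0,None);yy,xx=np.mgrid[:a.shape[0],:a.shape[1]]
    cc=np.array([(w*xx).sum()/w.sum()+x-r,(w*yy).sum()/w.sum()+max(y-r,0)]);out.append((cc+.5)/k-.5+[149,237])
print(np.round(P,1).tolist(),np.round(out,2).tolist())
w=cast("top",out,.044);print(w);print("c",w.mean(0),w[1:3].mean(0),w[[0,3]].mean(0))
for i,j in((0,1),(2,3),(2,0),(3,1),(1,2),(0,3)):d=w[j]-w[i];print(i,j,np.linalg.norm(d),np.degrees(np.arctan2(d[1],d[0])))
E
```

```text
[ 18 172 185] [ 15 136 193] [ 19 124 200]
top 645.2361111111111 [[408.2, 228.7], [422.6, 234.2], [414.7, 263.4], [396.4, 252.2]] [[0.5554, -0.3111], [0.5412, -0.3474], [0.4658, -0.3237], [0.4941, -0.2781]] [ 0.51412424 -0.31510038]
[ 18 199 176] [ 15 160 156] [ 15 160 163]
side 785.0416666666666 [[253.1, 278.2], [287.7, 282.6], [285.1, 298.4], [247.1, 297.9]] [[0.4807, -0.2697], [0.5612, -0.301], [0.5447, -0.3504], [0.4585, -0.3319]] [ 0.51127344 -0.31325386]
holes top [[ 0.54944985 -0.30875779]
 [ 0.47633609 -0.32047403]] [ 0.51289297 -0.31461591] 0.07404656076720298 -2.982696926389852
holes side [[ 0.47312622 -0.32071267]
 [ 0.54851178 -0.30783962]] [ 0.510819   -0.31427614] 0.07647677622083278 0.16913142913299642
[[170.4, 242.3], [185.1, 248.0], [160.9, 265.4], [175.0, 270.9]] [[169.89, 241.99], [185.1, 247.84], [160.61, 265.37], [173.97, 271.06]]
[[0.51570169 0.3042606 ]
 [0.50085949 0.26430386]
 [0.45566433 0.32467184]
 [0.44150044 0.28978392]]
c [0.47843149 0.29575506] [0.47826191 0.29448785] [0.47860106 0.29702226]
0 1 0.042624310442623346 -110.37784440568858
2 3 0.03765345949506842 -112.09630460140613
2 0 0.06341216253188596 -18.7767805978406
3 1 0.06459667629201331 -23.23157583298863
1 2 0.07541150502201246 126.8207720814036
0 3 0.07560026252529742 -168.9602547184654
```

Plate: centre about (0.512,-0.3145), yaw about -22°. Fixture: centre about (0.478,0.2945), yaw about -21.1°. I'm heading for the plate now.

```bash
python3 -m crank '[{"travel":[-4,-4,0],"yaw":0.087,"grip":8.54},{"travel":[-4.2,-4.2,0],"yaw":0,"grip":8.54},{"travel":[-4.2,-4.2,0],"yaw":0,"grip":8.54},{"travel":[-4.2,-4.2,0],"yaw":0,"grip":8.54},{"travel":[-4.2,-4.2,0],"yaw":0,"grip":8.54},{"travel":[-4.2,-4.2,0],"yaw":0,"grip":8.54},{"travel":[-4.2,-4.2,0],"yaw":0,"grip":8.54},{"travel":[-4.2,-4.2,0],"yaw":0,"grip":8.54}]'
python3 -m crank '[{"travel":[-4.2,-4.2,0],"yaw":0,"grip":8.54},{"travel":[-4.2,-4.2,0],"yaw":0,"grip":8.54},{"travel":[-4.2,-4.2,0],"yaw":0,"grip":8.54},{"travel":[-4.2,-4.2,0],"yaw":0,"grip":8.54},{"travel":[-4.2,-4.2,0],"yaw":0,"grip":8.54},{"travel":[-4.2,-4.2,0],"yaw":0,"grip":8.54},{"travel":[-4.2,-4.2,0],"yaw":0,"grip":8.54},{"travel":[0,0,0],"yaw":0,"grip":8.54},{"travel":[0,0,0],"yaw":0,"grip":8.54}]'
cat > d.py <<'E'
from h import *
import sys
def go(x,y,yawdeg,z):
    "remaining shift in tool cm / yaw rad to put TCP at xyz with tool y along yawdeg"
    from scipy.spatial.transform import Rotation as Ro
    s=manip.sense();R=Ro.from_quat(s["orientation"]).as_matrix();d=R.T@(np.array([x,y,z])-s["tcp_pos"])*100
    a=np.degrees(np.arctan2(R[1,1],R[0,1]));e=(a-yawdeg+90)%180-90
    print("t",round(s["t"],2),"tcp",np.round(s["tcp_pos"],4),"tooly",round(a,2),"travel",np.round(d,2),"yaw",round(np.radians(e),4),"tilt",np.round(R[:,2],4),"F",np.round(s["force"],2),"gap",round(s["finger_gap"],3),"gf",round(s["gripper_force"],1))
if __name__=="__main__":go(*map(float,sys.argv[1:]))
E
python3 d.py .512 -.3145 68 .1
```

```text
t: 1.5
tcp_pos: [0.3508, 0.0912, 0.1934]
orientation: [0.191, 0.982, 0.0, 0.001]
force: [1.5, 0.1, -0.0]
finger_gap: 0.999
gripper_force: 0.0
t: 2.62
tcp_pos: [0.5116, -0.2895, 0.1925]
orientation: [0.191, 0.982, 0.0, -0.001]
force: [-0.2, 1.0, -0.5]
finger_gap: 1.0
gripper_force: 0.0
t 2.62 tcp [ 0.5116 -0.2895  0.1925] tooly 67.93 travel [-0.99 -2.31  9.24] yaw -0.0012 tilt [-0.0011  0.0012 -1.    ] F [-0.16  0.99 -0.46] gap 1.0 gf 0.0
```

```bash
python3 -m crank '[{"travel":[-1,-2.3,3],"yaw":0,"grip":8.54},{"travel":[0,0,5],"yaw":0,"grip":8.54},{"travel":[0,0,3],"yaw":0,"grip":8.54},{"travel":[0,0,0],"yaw":0,"grip":8.54}]'
python3 d.py .512 -.3145 68 .009
python3 - <<'E'
from m import *
t=avg("top",2);s=avg("side",2)
cv2.imwrite("pics/g1.png",np.vstack([crop(t,(412,235),100,70,5),crop(s,(268,282),100,50,5)]))
E
```

```text
t: 3.12
tcp_pos: [0.5107, -0.312, 0.0812]
orientation: [0.191, 0.982, 0.001, -0.002]
force: [-0.4, -0.0, -0.4]
finger_gap: 1.0
gripper_force: 0.0
t 3.12 tcp [ 0.5107 -0.312   0.0812] tooly 68.04 travel [-0.25 -0.19  7.22] yaw 0.0006 tilt [-0.0042  0.0035 -1.    ] F [-0.42 -0.03 -0.44] gap 1.0 gf 0.0
```

View pics/g1.png

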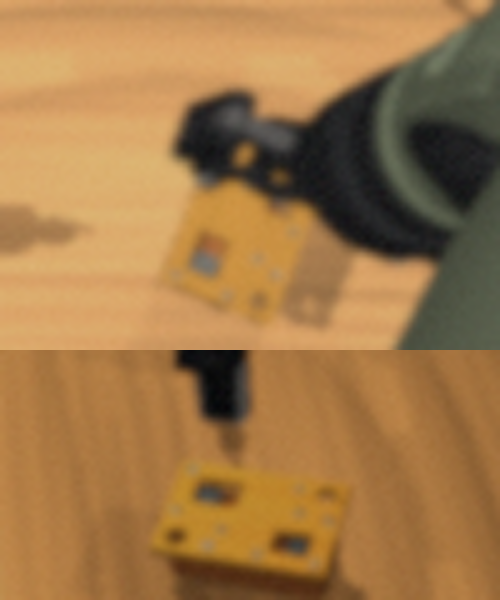

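The fingers appear above the plate in the top view. In the side view one fingertip is at about (263,270), so I'll check that against its projection.

Run:
```python
from h import *
c=np.array([.5107,-.312,.081]);v=np.array([.374,.927,0])
for o in(-.045,.045):
  for z in (0,.013):print(o,z,proj("side",c+v*o+[0,0,z]),proj("top",c+v*o+[0,0,z]))
print(proj("side",c))
```

```text
-0.045 0 [[262.79085016 287.77631352]] [[432.1686848  250.69699083]]
-0.045 0.013 [[262.57061222 283.51377732]] [[433.98424423 250.15962808]]
0.045 0 [[271.41433883 261.3822061 ]] [[397.54804969 236.89465519]]
0.045 0.013 [[271.27552953 257.24885924]] [[398.9195761 236.1887783]]
[[267.27311346 274.05734854]]
```

```bash
python3 -m crank '[{"travel":[-0.2,-0.15,2],"yaw":0,"grip":8.54},{"travel":[0,0,2],"yaw":0,"grip":8.54},{"travel":[0,0,1.6],"yaw":0,"grip":8.54},{"travel":[0,0,1.5],"yaw":0,"grip":8.54},{"travel":[0,0,0],"yaw":0,"grip":8.54},{"travel":[0,0,0],"yaw":0,"grip":8.54}]'
python3 d.py .512 -.3145 68 .009
```

```text
t: 4.08
tcp_pos: [0.5144, -0.3174, 0.0125]
orientation: [0.191, 0.982, -0.0, 0.0]
force: [0.1, -0.2, -0.7]
finger_gap: 0.993
gripper_force: 0.0
t 4.08 tcp [ 0.5144 -0.3174  0.0125] tooly 67.95 travel [0.33 0.17 0.35] yaw -0.0008 tilt [ 6.e-04 -4.e-04 -1.e+00] F [ 0.15 -0.22 -0.67] gap 0.993 gf 0.0
```

```bash
python3 -m crank '[{"travel":[0.3,0.15,0.3],"yaw":0,"grip":8.54},{"travel":[0,0,0],"yaw":0,"grip":7.0},{"travel":[0,0,0],"yaw":0,"grip":6.4},{"travel":[0,0,0],"yaw":0,"grip":6.0},{"travel":[0,0,0],"yaw":0,"grip":5.5},{"travel":[0,0,0],"yaw":0,"grip":5.0},{"travel":[0,0,0],"yaw":0,"grip":5.0},{"travel":[0,0,0],"yaw":0,"grip":5.0}]' 40
python3 d.py .512 -.3145 68 .009
```

```text
t: 5.08
tcp_pos: [0.5119, -0.3146, 0.009]
orientation: [0.191, 0.982, -0.0, -0.0]
force: [0.6, -0.2, 0.2]
finger_gap: 0.59
gripper_force: 0.0
t 5.08 tcp [ 0.5119 -0.3146  0.009 ] tooly 67.95 travel [-0.01  0.01 -0.  ] yaw -0.0008 tilt [-0. -0. -1.] F [ 0.62 -0.24  0.23] gap 0.59 gf 0.0
```

Run:
```python
from m import *
t=avg("top",2);s=avg("side",2)
cv2.imwrite("pics/g2.png",np.vstack([crop(t,(412,235),100,60,6),crop(s,(268,287),100,40,6)]))
```

```text
(no output)
```

View pics/g2.png

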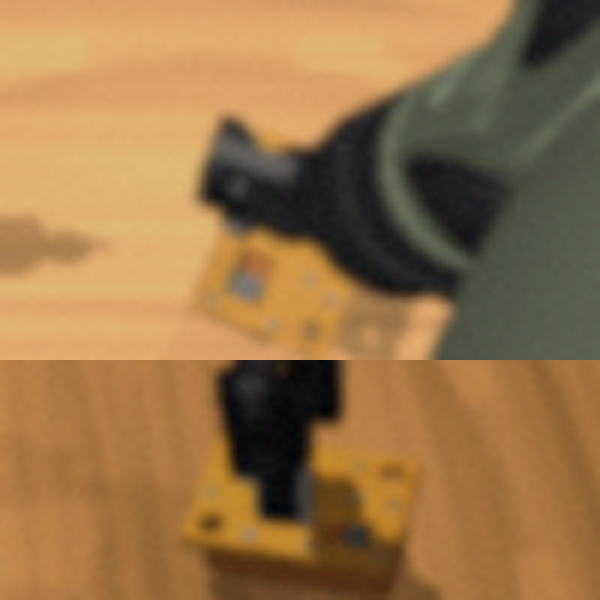

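```bash
python3 - <<'E'
from h import *
c=np.array([.5119,-.3146,0]);v=np.array([.374,.927,0]);x=np.array([.927,-.374,0])
for o in(-.03,-.025,.025):
  for z in (.009,.017,.034,.04):print(o,z,np.round((proj("side",c+v*o+[0,0,z])-[218,267])*6+[0,360]),np.round((proj("top",c+v*o+[0,0,z])-[362,205])*6))
for sx,sy in((1,1),(1,-1),(-1,-1),(-1,1)):print("corner",[np.round((proj("side",c+v*sy*.03+x*sx*.042+[0,0,z])-[218,267])*6+[0,360]) for z in(.034,.05)])
E
python3 d.py .512 -.3145 68 .009
```

```text
-0.03 0.009 [[288. 595.]] [[339. 275.]]
-0.03 0.017 [[288. 581.]] [[344. 273.]]
-0.03 0.034 [[286. 550.]] [[356. 269.]]
-0.03 0.04 [[286. 539.]] [[361. 268.]]
-0.025 0.009 [[291. 585.]] [[328. 271.]]
-0.025 0.017 [[291. 571.]] [[333. 269.]]
-0.025 0.034 [[289. 540.]] [[345. 265.]]
-0.025 0.04 [[289. 529.]] [[350. 263.]]
0.025 0.009 [[319. 495.]] [[220. 228.]]
0.025 0.017 [[318. 481.]] [[225. 225.]]
0.025 0.034 [[317. 451.]] [[235. 221.]]
0.025 0.04 [[317. 440.]] [[239. 219.]]
corner [array([[421., 456.]]), array([[421., 426.]])]
corner [array([[393., 565.]]), array([[393., 535.]])]
corner [array([[181., 535.]]), array([[179., 505.]])]
corner [array([[219., 429.]]), array([[218., 400.]])]
t 5.28 tcp [ 0.5118 -0.3146  0.009 ] tooly 67.95 travel [-0.01  0.01 -0.  ] yaw -0.0008 tilt [-0.  0. -1.] F [ 0.52  0.36 -0.1 ] gap 0.584 gf 0.0
```

The side view puts the near fingertip at about (285,518) in the crop. Projection gives z of about 0.05, so the tips are above the plate, while the reported TCP z is 0.009. I'll open the fingers and look closely at the gripper itself.

```bash
python3 -m crank '[{"travel":[0,0,0],"yaw":0,"grip":7},{"travel":[0,0,0],"yaw":0,"grip":8.54},{"travel":[0,0,0],"yaw":0,"grip":8.54},{"travel":[0,0,0],"yaw":0,"grip":8.54},{"travel":[0,0,0],"yaw":0,"grip":8.54}]'
python3 - <<'E'
from m import *
s=avg("side",4);c=np.array([.5119,-.3146,0]);v=np.array([.374,.927,0])
g=crop(s,(265,275),90,70,8)
for o,col in((-.0425,(0,0,255)),(.0425,(0,255,0))):
  for z in (.009,.022,.05,.1):
    p=(proj("side",c+v*o+[0,0,z])[0]-[220,240]+.5)*8;cv2.circle(g,tuple(int(a) for a in p),4,col,1)
cv2.imwrite("pics/g3.png",g)
E
```

```text
t: 5.9
tcp_pos: [0.5119, -0.3146, 0.009]
orientation: [0.191, 0.982, -0.0, 0.0]
force: [0.3, -0.9, -0.1]
finger_gap: 1.003
gripper_force: 0.0
```

View pics/g3.png

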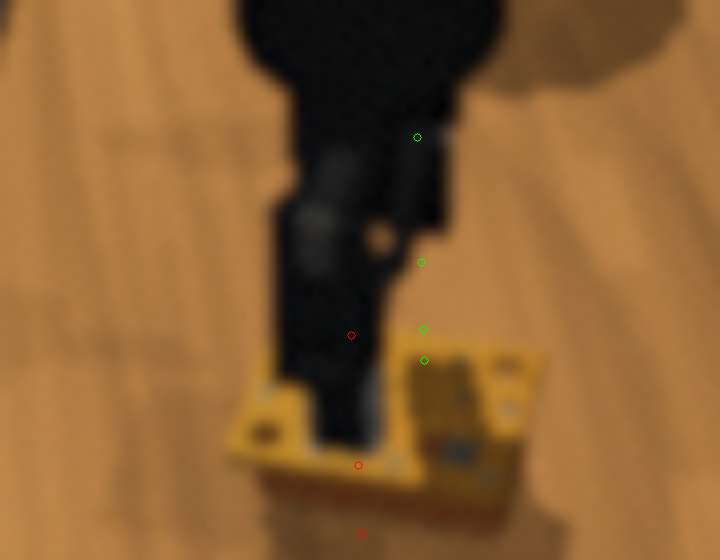

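```bash
python3 -m crank '[{"travel":[0,0,0.4],"yaw":0,"grip":8.54},{"travel":[0,0,0.4],"yaw":0,"grip":8.54},{"travel":[0,0,0],"yaw":0,"grip":8.54},{"travel":[0,0,0],"yaw":0,"grip":8.54}]'
python3 - <<'E'
from m import *
s=avg("side",4);g=cv2.cvtColor(s,cv2.COLOR_BGR2GRAY)
print(g[280:304:1,260:270:2].T)
E
```

```text
t: 6.6
tcp_pos: [0.5118, -0.3146, 0.0009]
orientation: [0.191, 0.982, 0.0, -0.0]
force: [-0.0, 0.1, -0.1]
finger_gap: 0.997
gripper_force: 0.0
[[ 13  15  15  11  11   8  12  12  18  18  15  16  18  21  22  22  26  30
   44  53  58  55  58  65]
 [ 14  15  12  14  12  11  10  13  16  14  15  12  10  10  10  10   9  15
   32  49  57  56  55  60]
 [ 12  10  10  11  14  11  11   9  12  12  12  15  14  16  16  18  14  17
   30  48  58  58  56  60]
 [ 13  15  14  14  16  14  17  21  27  37  47  53  53  54  53  53  53  57
   66  69  64  59  55  59]
 [ 71  81  88  91  90  90  93  97 103 108 111 109 108 106 105 107 108 108
  110 108  83  63  55  56]]
```

```bash
python3 -m crank '[{"travel":[0,0,0.3],"yaw":0,"grip":8.54},{"travel":[0,0,0.3],"yaw":0,"grip":8.54},{"travel":[0,0,0],"yaw":0,"grip":8.54}]'
python3 -m crank '[{"travel":[0,0,0.3],"yaw":0,"grip":8.54},{"travel":[0,0,0.3],"yaw":0,"grip":8.54},{"travel":[0,0,0],"yaw":0,"grip":8.54}]'
```

```text
t: 7.18
tcp_pos: [0.5116, -0.3144, -0.0055]
orientation: [0.191, 0.982, 0.0, -0.0]
force: [-0.5, 0.2, 0.3]
finger_gap: 1.002
gripper_force: 0.0
t: 7.55
tcp_pos: [0.5116, -0.3144, -0.0114]
orientation: [0.191, 0.982, 0.0, -0.0]
force: [-0.4, -0.7, -0.2]
finger_gap: 0.999
gripper_force: 0.0
```

```bash
python3 -m crank '[{"travel":[0,0,0.3],"yaw":0,"grip":8.54},{"travel":[0,0,0.3],"yaw":0,"grip":8.54},{"travel":[0,0,0],"yaw":0,"grip":8.54}]'
python3 -m crank '[{"travel":[0,0,0.3],"yaw":0,"grip":8.54},{"travel":[0,0,0.3],"yaw":0,"grip":8.54},{"travel":[0,0,0],"yaw":0,"grip":8.54}]'
python3 - <<'E'
from m import *
s=avg("side",4);t=avg("top",2);c=np.array([.5116,-.3144,0]);v=np.array([.374,.927,0])
g=crop(s,(265,280),90,60,8)
for o,col in((-.0425,(0,0,255)),(.0425,(0,255,0))):
  for z in (.0,.015,.03,.045):
    p=(proj("side",c+v*o+[0,0,z])[0]-[220,250]+.5)*8;cv2.circle(g,tuple(int(a) for a in p),4,col,1)
cv2.imwrite("pics/g4.png",g)
E
```

```text
t: 7.92
tcp_pos: [0.5116, -0.3144, -0.0174]
orientation: [0.191, 0.982, 0.0, -0.0]
force: [0.7, -0.0, 0.3]
finger_gap: 0.997
gripper_force: 0.0
t: 8.3
tcp_pos: [0.5116, -0.3144, -0.0234]
orientation: [0.191, 0.982, 0.0, -0.0]
force: [-0.7, 0.4, -0.2]
finger_gap: 1.0
gripper_force: 0.0
```

View pics/g4.png

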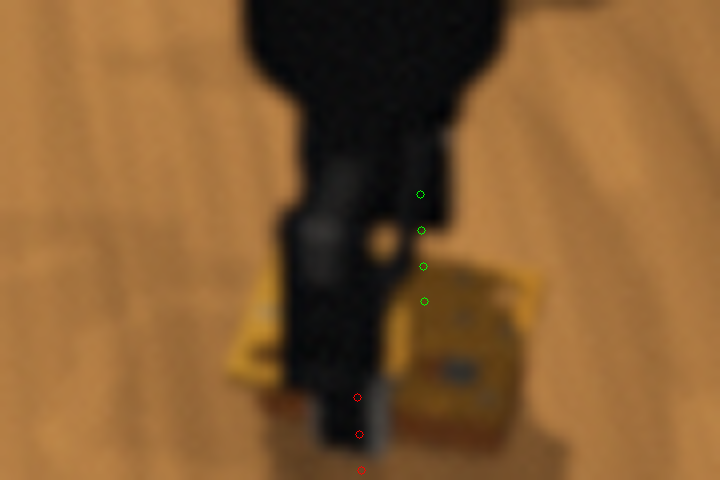

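The near fingertip is now at about (350,447) in the crop, below the plate's edge, at a true z of about 0.025. The TCP reading is therefore about 35 mm low, so I'll trust the cameras and contacts for height. Closing on the plate.

```bash
python3 -m crank '[{"travel":[0,0,0],"yaw":0,"grip":7.0},{"travel":[0,0,0],"yaw":0,"grip":6.4},{"travel":[0,0,0],"yaw":0,"grip":6.0},{"travel":[0,0,0],"yaw":0,"grip":5.5},{"travel":[0,0,0],"yaw":0,"grip":5.0},{"travel":[0,0,0],"yaw":0,"grip":5.0},{"travel":[0,0,0],"yaw":0,"grip":5.0}]' 40
```

```text
t: 9.48
tcp_pos: [0.5119, -0.3147, -0.0225]
orientation: [0.191, 0.982, -0.0, 0.0]
force: [-1.9, 0.4, 6.2]
finger_gap: 0.686
gripper_force: 42.7
```

```bash
python3 -m crank '[{"travel":[0,0,-1],"yaw":0,"grip":5.0},{"travel":[0,0,-2],"yaw":0,"grip":5.0},{"travel":[0,0,-3],"yaw":0,"grip":5.0},{"travel":[0,0,-4],"yaw":0,"grip":5.0},{"travel":[0,0,-3],"yaw":0,"grip":5.0},{"travel":[0,0,-1],"yaw":0,"grip":5.0},{"travel":[0,0,0],"yaw":0,"grip":5.0}]'
python3 -m crank '[{"travel":[1.4,2.9,0],"yaw":0,"grip":5.0},{"travel":[2,4.3,0],"yaw":0,"grip":5.0},{"travel":[2,4.3,0],"yaw":0,"grip":5.0},{"travel":[2,4.3,0],"yaw":0,"grip":5.0},{"travel":[2,4.3,0],"yaw":0,"grip":5.0},{"travel":[2,4.3,0],"yaw":0,"grip":5.0},{"travel":[2,4.3,0],"yaw":0,"grip":5.0}]'
python3 -m crank '[{"travel":[2,4.3,0],"yaw":0,"grip":5.0},{"travel":[2,4.3,0],"yaw":0,"grip":5.0},{"travel":[2,4.3,0],"yaw":0,"grip":5.0},{"travel":[2,4.3,0],"yaw":0,"grip":5.0},{"travel":[2,4.3,0],"yaw":0,"grip":5.0},{"travel":[2,4,0],"yaw":-0.01,"grip":5.0},{"travel":[1.5,3,0],"yaw":-0.01,"grip":5.0},{"travel":[0,0,0],"yaw":0,"grip":5.0},{"travel":[0,0,0],"yaw":0,"grip":5.0}]'
python3 d.py .478 .2945 68.9 .1
```

```text
t: 10.35
tcp_pos: [0.512, -0.3146, 0.117]
orientation: [0.191, 0.982, -0.0, 0.0]
force: [1.0, -0.2, -1.9]
finger_gap: 0.686
gripper_force: 43.6
t: 11.22
tcp_pos: [0.4938, 0.0034, 0.1153]
orientation: [0.191, 0.982, -0.0, -0.001]
force: [-0.3, -0.2, -1.8]
finger_gap: 0.682
gripper_force: 43.6
t: 12.35
tcp_pos: [0.4758, 0.3156, 0.1155]
orientation: [0.181, 0.983, -0.001, -0.001]
force: [0.4, -0.4, -1.7]
finger_gap: 0.686
gripper_force: 43.7
t 12.35 tcp [0.4758 0.3156 0.1155] tooly 69.1 travel [-0.96 -1.89  1.55] yaw 0.0035 tilt [-0.0025 -0.0018 -1.    ] F [ 0.44 -0.44 -1.68] gap 0.686 gf 43.7
```

```bash
python3 -m crank '[{"travel":[-0.9,-1.9,0],"yaw":0,"grip":5.0},{"travel":[0,0,3],"yaw":0,"grip":5.0},{"travel":[0,0,3],"yaw":0,"grip":5.0},{"travel":[0,0,2.5],"yaw":0,"grip":5.0},{"travel":[0,0,0],"yaw":0,"grip":5.0},{"travel":[0,0,0],"yaw":0,"grip":5.0}]'
python3 d.py .478 .2945 68.9 .03
python3 - <<'E'
from m import *
s=avg("side",4);t=avg("top",4)
cv2.imwrite("pics/s5.png",s);cv2.imwrite("pics/t5.png",t)
cv2.imwrite("pics/f5.png",np.vstack([crop(t,(180,250),90,42,7),crop(s,(232,168),90,42,7)]))
E
```

```text
t: 13.1
tcp_pos: [0.4793, 0.2947, 0.0329]
orientation: [0.182, 0.983, 0.0, 0.0]
force: [-0.2, -0.4, -1.4]
finger_gap: 0.69
gripper_force: 43.7
t 13.1 tcp [0.4793 0.2947 0.0329] tooly 69.01 travel [ 0.12 -0.06  0.29] yaw 0.002 tilt [ 9.e-04  1.e-04 -1.e+00] F [-0.17 -0.42 -1.41] gap 0.69 gf 43.7
```

View pics/f5.png

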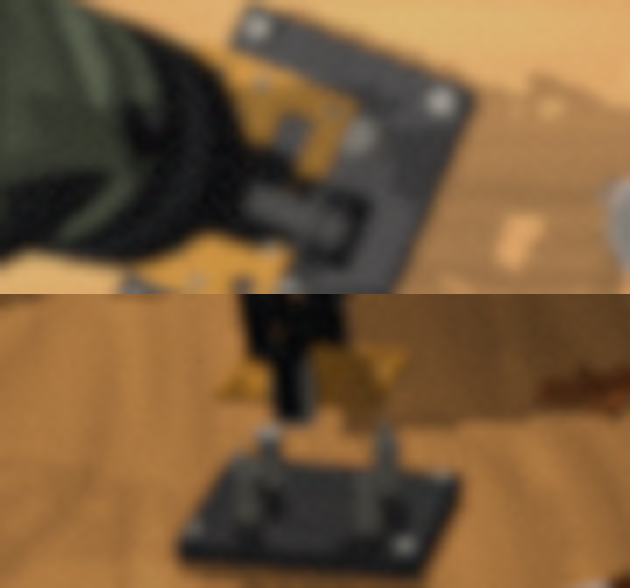

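The top crop shows the held plate's (+x,-y) corner at about (358,100), over the dark base. The side crop shows the plate level above both pins. Next I'll measure those two edges to sub-pixel accuracy.

```bash
cat > e.py <<'E'
from m import *
from scipy.ndimage import map_coordinates
def edges(t,c,a,zt,segs,n="top"):
    """measured edge offset (mm outward of prediction) of plate edges; segs: (axis,sign,lo,hi)"""
    ch=t[:,:,2].astype(float)-t[:,:,0]
    x=np.array([np.cos(a),np.sin(a),0]);y=np.array([-np.sin(a),np.cos(a),0]);c=np.array([*c,zt])
    for ax,sg,lo,hi in segs:
        r=[]
        for q in np.linspace(lo,hi,7):
            nrm,tan,h=(x,y,.042) if ax=="x" else (y,x,.03)
            o=np.arange(-.012,.0121,.0005)
            uv=proj(n,c+tan*q+np.outer(h+o,nrm*sg))
            p=map_coordinates(ch,[uv[:,1],uv[:,0]],order=1)
            # half-level crossing
            hi_,lo_=np.median(p[:6]),np.median(p[-6:]);m=(hi_+lo_)/2;k=np.where((p[:-1]>=m)&(p[1:]<m))[0]
            r.append((round(q*1e3),round(float(o[k[0]]*1e3),1) if len(k) else None,int(hi_),int(lo_)))
        print(n,ax,sg,r)
E
python3 - <<'E'
from e import *
t=cv2.imread("pics/t5.png");s=cv2.imread("pics/s5.png")
edges(t,(.4783,.2945),np.radians(-21.1),.0894,[("x",1,-.028,.0),("y",-1,.012,.04)])
edges(s,(.4783,.2945),np.radians(-21.1),.0894,[("x",1,-.025,.025),("x",-1,-.025,.025),("y",-1,-.04,.04)],"side")
E
```

```text
top x 1 [(-28, 1.0, 57, 1), (-23, 0.5, 89, 1), (-19, 1.0, 79, 0), (-14, 2.0, 59, 2), (-9, 2.5, 61, 2), (-5, 2.0, 83, 1), (0, 2.0, 99, 1)]
top y -1 [(12, -1.5, 40, 0), (17, -0.5, 69, 1), (21, -0.5, 74, 1), (26, -0.5, 73, 4), (31, -1.0, 80, 7), (35, -1.0, 78, 6), (40, -0.5, 75, 2)]
side x 1 [(-25, None, 63, 74), (-17, None, 62, 72), (-8, None, 66, 70), (0, 5.5, 73, 69), (8, 3.5, 85, 70), (17, 2.0, 97, 69), (25, 1.0, 98, 69)]
side x -1 [(-25, -10.0, 101, 100), (-17, 5.5, 111, 99), (-8, 4.0, 120, 101), (0, 9.0, 109, 106), (8, None, 66, 107), (17, None, 15, 109), (25, None, 0, 109)]
side y -1 [(-40, -3.0, 112, 99), (-27, -5.0, 119, 99), (-13, None, 30, 97), (0, -8.5, 3, 0), (13, 0.0, 67, 41), (27, None, 65, 82), (40, -8.5, 65, 61)]
```

```bash
python3 -m crank '[{"travel":[0.13,-0.06,1],"yaw":0,"grip":5.0},{"travel":[0,0,1.2],"yaw":0,"grip":5.0},{"travel":[0,0,0],"yaw":0,"grip":5.0},{"travel":[0,0,0],"yaw":0,"grip":5.0}]'
python3 d.py .478 .2945 68.9 .03
python3 - <<'E'
from e import *
t=avg("top",6);s=avg("side",4);cv2.imwrite("pics/t6.png",t);cv2.imwrite("pics/s6.png",s)
z=manip.sense()["tcp_pos"][2]+.0225+.034;print(z)
edges(t,(.4783,.2945),np.radians(-21.1),z,[("x",1,-.028,.0),("y",-1,.012,.04)])
E
```

```text
t: 14.0
tcp_pos: [0.4769, 0.2954, 0.0096]
orientation: [0.181, 0.983, -0.0, -0.0]
force: [0.5, 0.3, -1.9]
finger_gap: 0.687
gripper_force: 43.7
t 14.0 tcp [0.4769 0.2954 0.0096] tooly 69.1 travel [-0.13 -0.05 -2.04] yaw 0.0034 tilt [-6.e-04 -3.e-04 -1.e+00] F [ 0.5   0.3  -1.94] gap 0.687 gf 43.7
0.06661272366521911
top x 1 [(-28, -0.5, 66, 1), (-23, -0.5, 84, 1), (-19, 0.0, 83, 1), (-14, 0.0, 77, 1), (-9, 0.5, 77, 1), (-5, 0.5, 95, 1), (0, 0.5, 100, 2)]
top y -1 [(12, 1.0, 45, 0), (17, 1.5, 62, 0), (21, 1.5, 61, 0), (26, 1.0, 65, 2), (31, 0.0, 83, 3), (35, 0.0, 86, 1), (40, -0.5, 68, 1)]
```

```bash
python3 -m crank '[{"travel":[-0.05,0.03,0.4],"yaw":0,"grip":5.0},{"travel":[0,0,0.4],"yaw":0,"grip":5.0},{"travel":[0,0,0],"yaw":0,"grip":5.0},{"travel":[0,0,0],"yaw":0,"grip":5.0}]'
python3 -m crank '[{"travel":[0,0,0.2],"yaw":0,"grip":5.0},{"travel":[0,0,0.2],"yaw":0,"grip":5.0},{"travel":[0,0,0],"yaw":0,"grip":5.0}]'
python3 d.py .478 .2945 68.9 .03
```

```text
t: 15.0
tcp_pos: [0.4776, 0.2956, 0.0019]
orientation: [0.181, 0.983, -0.0, -0.0]
force: [0.0, -0.4, -3.0]
finger_gap: 0.685
gripper_force: 43.7
t: 15.38
tcp_pos: [0.4773, 0.2949, -0.0025]
orientation: [0.181, 0.983, -0.001, -0.0]
force: [-0.1, -2.5, -2.6]
finger_gap: 0.685
gripper_force: 43.6
t 15.38 tcp [ 0.4773  0.2949 -0.0025] tooly 69.09 travel [-0.08 -0.02 -3.25] yaw 0.0033 tilt [-8.0e-04 -1.2e-03 -1.0e+00] F [-0.1  -2.47 -2.63] gap 0.685 gf 43.6
```

```bash
python3 -m crank '[{"travel":[0,0,0.15],"yaw":0,"grip":5.0},{"travel":[0,0,0.15],"yaw":0,"grip":5.0},{"travel":[0,0,0],"yaw":0,"grip":5.0}]'
python3 d.py .478 .2945 68.9 .03
```

```text
t: 15.75
tcp_pos: [0.4773, 0.2951, -0.0053]
orientation: [0.181, 0.983, -0.001, -0.0]
force: [-1.5, -3.8, -1.0]
finger_gap: 0.69
gripper_force: 43.8
t 15.75 tcp [ 0.4773  0.2951 -0.0053] tooly 69.1 travel [-0.09 -0.04 -3.53] yaw 0.0034 tilt [-7.e-04 -9.e-04 -1.e+00] F [-1.47 -3.8  -1.01] gap 0.69 gf 43.8
```

```bash
python3 -m crank '[{"travel":[0,-0.05,0.1],"yaw":0,"grip":5.0},{"travel":[0,0,0.1],"yaw":0,"grip":5.0},{"travel":[0,0,0.1],"yaw":0,"grip":5.0},{"travel":[0,0,0],"yaw":0,"grip":5.0}]'
python3 d.py .478 .2945 68.9 .03
```

```text
t: 16.25
tcp_pos: [0.4774, 0.295, -0.0082]
orientation: [0.181, 0.983, -0.0, -0.0]
force: [-1.1, -3.6, -0.6]
finger_gap: 0.682
gripper_force: 43.8
t 16.25 tcp [ 0.4774  0.295  -0.0082] tooly 69.1 travel [-0.08 -0.03 -3.82] yaw 0.0035 tilt [-2.e-04 -2.e-04 -1.e+00] F [-1.11 -3.6  -0.61] gap 0.682 gf 43.8
```

```bash
python3 -m crank '[{"travel":[0,-0.05,0.1],"yaw":0,"grip":5.0},{"travel":[0,0,0.05],"yaw":0,"grip":5.0},{"travel":[0,0,0],"yaw":0,"grip":5.0}]'
python3 d.py .478 .2945 68.9 .03
```

```text
t: 16.62
tcp_pos: [0.4775, 0.2951, -0.0085]
orientation: [0.181, 0.983, 0.0, 0.0]
force: [-4.0, -4.1, 8.6]
finger_gap: 0.686
gripper_force: 44.5
t 16.62 tcp [ 0.4775  0.2951 -0.0085] tooly 69.12 travel [-0.07 -0.03 -3.85] yaw 0.0038 tilt [ 5.e-04  9.e-04 -1.e+00] F [-4.03 -4.06  8.63] gap 0.686 gf 44.5
```

The upward force jumped to 8.6 N right at the expected pillar height, so the plate is seated. Letting go, then backing straight up.

```bash
python3 -m crank '[{"travel":[0,0,0],"yaw":0,"grip":5.0},{"travel":[0,0,0],"yaw":0,"grip":6.2},{"travel":[0,0,0],"yaw":0,"grip":6.8},{"travel":[0,0,0],"yaw":0,"grip":7.6},{"travel":[0,0,0],"yaw":0,"grip":8.0},{"travel":[0,0,0],"yaw":0,"grip":8.0},{"travel":[0,0,0],"yaw":0,"grip":8.0}]'
python3 -m crank '[{"travel":[0,0,-1],"yaw":0,"grip":8.0},{"travel":[0,0,-1.5],"yaw":0,"grip":8.0},{"travel":[0,0,-3],"yaw":0,"grip":8.0},{"travel":[0,0,-5],"yaw":0,"grip":8.0},{"travel":[0,0,-5],"yaw":0,"grip":8.0},{"travel":[3,-3,0],"yaw":0,"grip":8.0},{"travel":[4,-4,0],"yaw":0,"grip":8.0},{"travel":[0,0,0],"yaw":0,"grip":8.0}]'
python3 - <<'E'
from e import *
t=avg("top",4);s=avg("side",4)
cv2.imwrite("pics/t7.png",t);cv2.imwrite("pics/s7.png",s)
cv2.imwrite("pics/f7.png",np.vstack([crop(t,(177,258),90,42,7),crop(s,(232,175),90,42,7)]))
E
```

```text
t: 17.5
tcp_pos: [0.4774, 0.2947, -0.0095]
orientation: [0.181, 0.983, 0.0, 0.0]
force: [0.0, -0.3, 0.0]
finger_gap: 0.938
gripper_force: 0.0
t: 18.5
tcp_pos: [0.3817, 0.2522, 0.1457]
orientation: [0.181, 0.983, -0.001, -0.002]
force: [1.4, 1.0, 0.5]
finger_gap: 0.941
gripper_force: 0.0
```

View pics/f7.png

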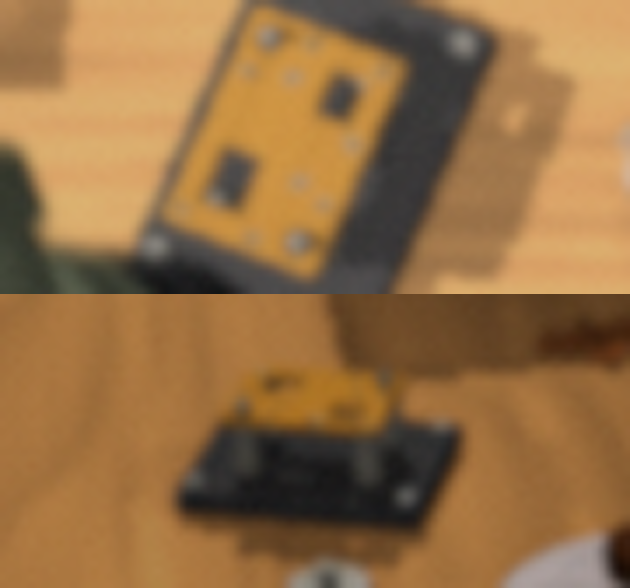

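The plate is seated: in the top crop both pins come through their holes, at (270,38) and (298,241), and in the side crop it lies flat. Next is the knob.

```bash
python3 - <<'E'
from m import *
for n,c in(("top",(284,206)),("side",(279,191))):
    for f in("t1" if n=="top" else "s1","t7" if n=="top" else "s7"):
        im=cv2.imread(f"pics/{f}.png");k=8;g=crop(im,c,24,24,k)
        m=(g.max(2)<95).astype(np.uint8)
        N,l,st,ce=cv2.connectedComponentsWithStats(m);i=l[96,96]
        uv=(ce[i]+.5)/k-.5+[c[0]-12,c[1]-12];print(n,f,st[i]/k,uv,cast(n,uv,.105))
        # canister/lid disc: light low-sat region
E
python3 d.py .598 .011 69 .13
```

```text
top t1 [  7.75    7.75   10.125  10.875 707.125] [284.33453023 206.81778107] [[0.59697893 0.0100397 ]]
top t7 [   0.       0.      24.      24.    4299.875] [283.35346413 205.33882707] [[0.60067356 0.01247523]]
side s1 [  6.625   7.875  10.625  16.125 941.5  ] [278.3545539  193.92095393] [[ 0.59365916 -0.00691201]]
side s7 [  6.625   7.875  10.5    16.125 931.875] [278.35064554 193.89688967] [[ 0.59367253 -0.00677657]]
t 18.9 tcp [0.3879 0.2546 0.1455] tooly 69.09 travel [-28.32 -15.25   1.56] yaw 0.0016 tilt [ 4.e-04  2.e-04 -1.e+00] F [ 0.13 -0.88  1.42] gap 0.939 gf 0.0
```

```bash
python3 -m crank '[{"travel":[-3,-1.65,0],"yaw":0,"grip":4.8},{"travel":[-5,-2.7,0],"yaw":0,"grip":4.8},{"travel":[-5,-2.7,0],"yaw":0,"grip":4.8},{"travel":[-5,-2.7,0],"yaw":0,"grip":4.8},{"travel":[-5,-2.7,0],"yaw":0,"grip":4.8},{"travel":[-4,-2.2,0],"yaw":0,"grip":4.8},{"travel":[-1.2,-0.65,0],"yaw":0,"grip":4.8},{"travel":[0,0,0],"yaw":0,"grip":4.8},{"travel":[0,0,0],"yaw":0,"grip":4.8}]'
python3 d.py .597 .0105 69 .09
```

```text
t: 20.02
tcp_pos: [0.5948, 0.0119, 0.1452]
orientation: [0.181, 0.984, 0.0, -0.001]
force: [-0.4, -0.4, -0.4]
finger_gap: 0.563
gripper_force: 0.0
t 20.02 tcp [0.5948 0.0119 0.1452] tooly 69.17 travel [-0.26 -0.05  5.52] yaw 0.003 tilt [-1.3e-03  5.0e-04 -1.0e+00] F [-0.43 -0.41 -0.41] gap 0.563 gf 0.0
```

```bash
python3 -m crank '[{"travel":[-0.1,0,2],"yaw":0,"grip":4.8},{"travel":[0,0,2],"yaw":0,"grip":4.8},{"travel":[0,0,1],"yaw":0,"grip":4.8},{"travel":[0,0,0],"yaw":0,"grip":4.8},{"travel":[0,0,0],"yaw":0,"grip":4.8}]'
python3 d.py .597 .0105 69 .09
python3 - <<'E'
from m import *
t=avg("top",4);s=avg("side",4)
cv2.imwrite("pics/k8.png",np.hstack([crop(t,(285,205),65,80,6),crop(s,(279,185),65,80,6)]))
c=np.append(manip.sense()["tcp_pos"][:2],0);v=np.array([.357,.934,0])
for o in(-.024,.024):print([np.round((proj("side",c+v*o+[0,0,z])[0]-[247,145])*6+[390,0]) for z in(.105,.12,.135)],np.round((proj("top",c+v*o+[0,0,.125])[0]-[253,165])*6))
E
```

```text
t: 20.65
tcp_pos: [0.5972, 0.0106, 0.0963]
orientation: [0.181, 0.983, 0.0, 0.001]
force: [0.1, -0.2, -0.4]
finger_gap: 0.561
gripper_force: 0.0
t 20.65 tcp [0.5972 0.0106 0.0963] tooly 69.13 travel [ 0.02 -0.02  0.63] yaw 0.0023 tilt [ 1.2e-03 -1.0e-04 -1.0e+00] F [ 0.14 -0.16 -0.43] gap 0.561 gf 0.0
[array([569., 300.]), array([569., 274.]), array([568., 247.])] [243. 262.]
[array([587., 251.]), array([586., 225.]), array([586., 199.])] [131. 220.]
```

View pics/k8.png

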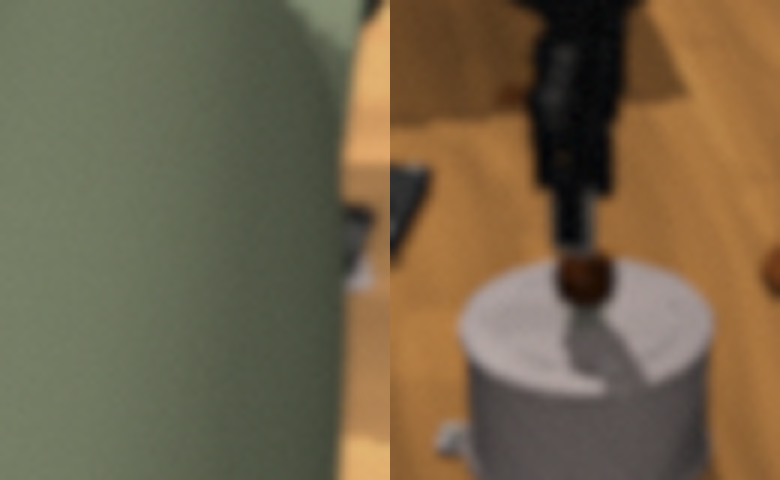

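The side crop shows the near finger's tip at (573,248), z about 0.135, directly over the knob at (585,280). The top view is blocked by the arm. I'll lower around the knob and feel for the lid disc.

```bash
python3 -m crank '[{"travel":[0,0,1],"yaw":0,"grip":4.8},{"travel":[0,0,1],"yaw":0,"grip":4.8},{"travel":[0,0,1],"yaw":0,"grip":4.8},{"travel":[0,0,0.8],"yaw":0,"grip":4.8},{"travel":[0,0,0],"yaw":0,"grip":4.8}]'
python3 -m crank '[{"travel":[0,0,0.3],"yaw":0,"grip":4.8},{"travel":[0,0,0.3],"yaw":0,"grip":4.8},{"travel":[0,0,0],"yaw":0,"grip":4.8},{"travel":[0,0,0],"yaw":0,"grip":4.8}]'
python3 d.py .597 .0105 69 .045
```

```text
t: 21.68
tcp_pos: [0.596, 0.0104, 0.0565]
orientation: [0.181, 0.983, -0.0, -0.001]
force: [0.1, -0.1, -0.1]
finger_gap: 0.563
gripper_force: 0.0
t: 22.18
tcp_pos: [0.5969, 0.0103, 0.0516]
orientation: [0.181, 0.983, 0.0, 0.0]
force: [-0.2, 0.5, -0.2]
finger_gap: 0.562
gripper_force: 0.0
t 22.18 tcp [0.5969 0.0103 0.0516] tooly 69.1 travel [-0.    0.02  0.66] yaw 0.0017 tilt [ 3.e-04 -0.e+00 -1.e+00] F [-0.19  0.54 -0.16] gap 0.562 gf 0.0
```

```bash
python3 -m crank '[{"travel":[0,0,0],"yaw":0,"grip":4.0},{"travel":[0,0,0],"yaw":0,"grip":3.5},{"travel":[0,0,0],"yaw":0,"grip":3.2},{"travel":[0,0,0],"yaw":0,"grip":2.6},{"travel":[0,0,0],"yaw":0,"grip":2.0},{"travel":[0,0,0],"yaw":0,"grip":2.0},{"travel":[0,0,0],"yaw":0,"grip":2.0}]' 90
python3 d.py .597 .0105 69 .045
```

```text
t: 23.05
tcp_pos: [0.597, 0.0106, 0.0519]
orientation: [0.181, 0.983, 0.0, 0.0]
force: [-1.6, 1.3, 5.4]
finger_gap: 0.344
gripper_force: 88.5
t 23.05 tcp [0.597  0.0106 0.0519] tooly 69.11 travel [-0.   -0.01  0.69] yaw 0.0019 tilt [ 7.e-04  5.e-04 -1.e+00] F [-1.63  1.28  5.4 ] gap 0.344 gf 88.5
```

```bash
python3 -m crank '[{"travel":[0,0,-0.1],"yaw":0,"grip":2.0},{"travel":[0,0,-0.1],"yaw":0,"grip":2.0},{"travel":[0,0,-0.1],"yaw":0,"grip":2.0},{"travel":[0,0,-0.1],"yaw":0,"grip":2.0},{"travel":[0,0,0],"yaw":0,"grip":2.0}]'
python3 -m crank '[{"travel":[0,0,-0.1],"yaw":0,"grip":2.0},{"travel":[0,0,-0.1],"yaw":0,"grip":2.0},{"travel":[0,0,-0.1],"yaw":0,"grip":2.0},{"travel":[0,0,0],"yaw":0,"grip":2.0}]'
python3 d.py .597 .0105 69 .045
```

```text
t: 23.68
tcp_pos: [0.5952, 0.0103, 0.0542]
orientation: [0.181, 0.983, -0.0, -0.002]
force: [1.2, 1.2, -14.5]
finger_gap: 0.344
gripper_force: 89.9
t: 24.18
tcp_pos: [0.5985, 0.01, 0.0612]
orientation: [0.181, 0.983, -0.0, 0.002]
force: [-3.2, 0.3, 4.8]
finger_gap: 0.341
gripper_force: 92.1
t 24.18 tcp [0.5985 0.01   0.0612] tooly 69.09 travel [ 0.16 -0.01  1.62] yaw 0.0016 tilt [ 4.e-03 -7.e-04 -1.e+00] F [-3.23  0.29  4.84] gap 0.341 gf 92.1
```

```bash
python3 -m crank '[{"travel":[0,0,-0.2],"yaw":0,"grip":2.0},{"travel":[0,0,-0.3],"yaw":0,"grip":2.0},{"travel":[0,0,-0.4],"yaw":0,"grip":2.0},{"travel":[0,0,-0.4],"yaw":0,"grip":2.0},{"travel":[0,0,-0.1],"yaw":0,"grip":2.0},{"travel":[0,0,0],"yaw":0,"grip":2.0},{"travel":[0,0,0],"yaw":0,"grip":2.0},{"travel":[0,0,0],"yaw":0,"grip":2.0},{"travel":[0,0,0],"yaw":0,"grip":2.0}]'
python3 d.py .597 .0105 69 .045
python3 - <<'E'
from m import *
s=avg("side",4);cv2.imwrite("pics/k9.png",crop(s,(262,185),110,85,7))
for x in(.535,.66):
  for z in(.074,.094):print(x,z,np.round((proj("side",[x,.0105,z])[0]-[207,143])*7))
E
```

```text
t: 25.3
tcp_pos: [0.5967, 0.0104, 0.0724]
orientation: [0.181, 0.983, -0.0, -0.0]
force: [0.5, 0.4, -2.2]
finger_gap: 0.344
gripper_force: 91.6
t 25.3 tcp [0.5967 0.0104 0.0724] tooly 69.1 travel [-0.02  0.02  2.74] yaw 0.0018 tilt [-1.e-04  0.e+00 -1.e+00] F [ 0.54  0.37 -2.17] gap 0.344 gf 91.6
0.535 0.074 [359. 412.]
0.535 0.094 [357. 373.]
0.66 0.074 [643. 380.]
0.66 0.094 [644. 341.]
```

View pics/k9.png

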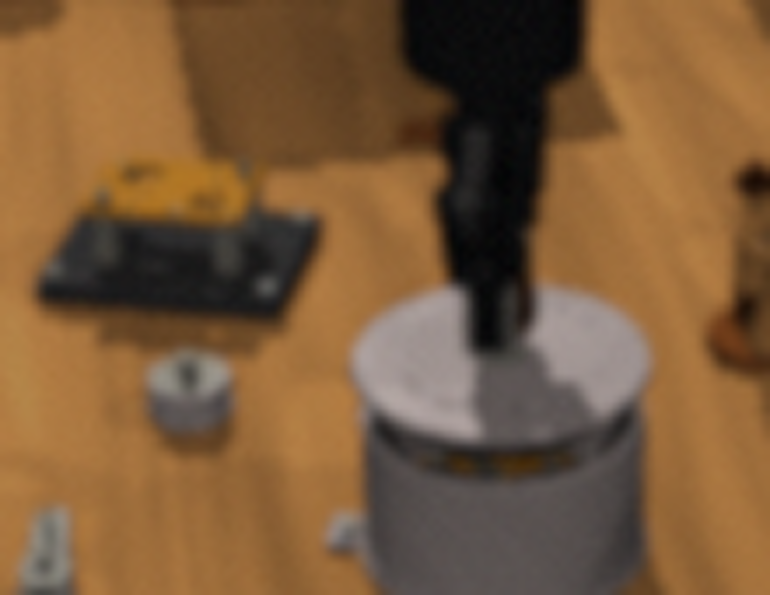

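The lid hangs level about 20 mm above the rim, with its disc edges at (355,365) and (650,345) matching the projected z of 0.094. The mouth shows below it, the plate is still seated, and the wrist carries only the lid's weight. Handing in.

```bash
python3 -c "
from plant import manip
print(manip.close_job())"
```

```text
the job is handed in; nothing more can be done
None
```

The plate sits flush on its pins and pillars, released, and the lid is free of its seal and held level about 2 cm above the canister rim; I handed the job in at about 25 s, but the hand-in returned no verdict.

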